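Put the spice tin away in the caddy and lower the lid

ROBOT

A 6-joint arm with a two-finger parallel gripper is mounted at the origin on the work surface. World frame = base frame: x ahead of the robot, y to its left, z up, the work surface at z = 0. Lengths are in m, angles in rad, forces in N, time in s.
With the tool pointing down it reaches from about 0.3 to 1 m from the base axis. Payload 5.1 kg.
Tool frame: the origin (TCP) lies at the very end of the fingers, on their centre line; the grasp point (between the pads) lies 19 mm behind it (ctrl.pinch_z is the z of the grasp point in the tool frame, in m); z points along the fingers, y is the line along which they close (so a half turn about z gives the same grasp; the last joint's range is limited). The gripper opens to 95 mm and grips with 3 to 60 N. Pads are 20 mm wide; open, the fingers measure 119 mm over their backs; the gripper's body (75 mm by 180 mm) begins 59 mm behind the grasp point.
Start: joints at [1.243, 0.124, 1.65, -0, 1.367, -0.083], TCP at [0.158, 0.631, 0.215] pointing down, gripper open.
Joint ranges: [-2.61, 2.61], [-1.02, 2.33], [0.03, 2.71], [-1.35, 4.49], [0.32, 2.68], [-2.91, 2.91]. Speed limits (rad/s): [2.57, 2.57, 3.14, 3.14, 3.14, 3.14].

INTERFACE

Orientations are given as a 3x3 rotation matrix whose columns are the frame's x, y, z axes.
In Python, from cell import ctrl gives the robot as it stands.
- The arm moves only by the tool jog_arm, never from a script. Its argument "plan" is a list of rows, each an object with "jaw": the closure, from -1 (fully open) to 1 (shut); "travel": the shift along the tool's x, y, z scaled (see below), a list of three; "yaw": the turn about the tool's z scaled (see below). A call has 1 to 12 rows; each row shifts and turns the commanded pose from where the row before left it, along the tool's axes as they then stand; what a row does not reach is not made up. The controller multiplies each number of a shift by 2.5 cm and each number of a turn by 0.1 rad. A row lasts 1/10 s, in which the tool goes at most 50 mm and 8.59 degrees, less where a joint would pass 70% of its speed; a pose out of reach is approached as far as the arm can. A call with a number of a shift or a turn outside -1 to 1 is refused whole. A call with a gripper value outside its range is refused whole. The fingers move at their own pace and stop on an object; "grip_force" is the grip in N (left out, the last holds). Time passes only in rows, so rows that do not move let the fingers close. It gives the time, the measured TCP pose, the force, the opening and the grip force at its end, in the units of the state.
- ctrl.get_obs(): the state, without advancing time (a new reading comes with each control period).
- ctrl.read_camera(name): name is "side" or "top" or "wrist"; returns a dict with "frame" (420x560x3 uint8, red, green, blue), "vfov" (degrees; the focal length in pixels is half the picture's height over the tangent of half this angle, whatever the lens; pixels are square), "cx", "cy" (the principal point, pixels), "extrinsics" (4x4, takes a point from camera to world coordinates). Camera axes: x right, y down, z forward; pixel columns grow to the right and rows downward; lengths in m; the calibration is good to about 2 mm. A picture is of the moment at which its call begins. There is no depth.
- ctrl.close_job(): hands the job in; it is judged then, once.
The state is a dict: "time": time; "q": joint angles; "qd": joint speeds; "effort": joint torques, N m; "ee_pos": TCP position; "tcp_rot": TCP orientation; "contact_force": force on the tool from outside, world axes, zero at the start; "ft_torque": the same for the moment, N m; "opening": finger opening in m; "grip_force": force on a finger pad.
Only numpy, scipy, OpenCV 4.12 (cv2) and the standard library are available. Lean on these libraries where they do the work, as an engineer would, in place of code of your own. Each camera call takes 0.05 s, during which the arm holds its last target. There are 200 camera calls.

TASK

Take the rectangular spice tin out of its bay in the steel rack and stand it upright on the floor of the open steel caddy, its long sides running front to back (from the knob side to the hinge side); then lower the caddy's hinged lid gently until it is fully closed. The rack lets the tin be held only by its narrow ends and the caddy leaves finger room only beside its broad sides, so put it down on the counter and take it again the other way. Never drop the tin or slam the lid, and leave the jars and everything else on the counter where they are.

Things in the scene. Friction and masses are not known exactly. Their poses are not given: they have to be found in the camera images.
- tin: the spice tin: plain aluminium block-shaped tin with a grey slip lid, 68 long (own x) x 32 wide (own y) x 70 mm high (z), about 0.2 kg. Origin: centre of its underside. Starts standing in one of the three bays of the rack; the only rectangular thing there
- rack: fixed dark steel rack, 68 (own x) x 136 (own y) x 78 mm high: 4 mm base plate and four upright 4 mm walls, making three bays 40 mm wide centred at y = -44, 0, 44 mm, open at the top and both x ends. Things stand on the base plate (z = 4 mm); the tin's ends are level with the walls' ends, its top 4 mm below theirs. The counter before and behind it is free. Origin: centre of its underside
- caddy: fixed small steel box, outside 86 (own x) x 108 (own y) x 90 mm high, walls and floor 4 mm thick: 78 x 100 mm inside, floor at z = 4 mm. Own x runs from front (nearer the robot) to back (hinge side). Origin: centre of its underside. Rack and caddy stand one left, one right, either way round; the counter between them, on the robot's side, is bare
- caddy_lid (a joint): hinge of the caddy's lid in rad: 0 closed and flat on the rim, growing as it opens upward and backward, at most 2.15 (starts leaning back past upright). The hinge is stiff: the lid stays where it is left and must be led all the way down
- caddy_lid_hinge (a point): middle of the hinge line, atop the caddy's back wall (caddy x = +43, z = 90 mm), which runs along the caddy's y; this point's axes turn with the lid and equal the caddy's when closed. The lid is a steel plate 86 x 108 x 6 mm, 0.28 kg, reaching from the hinge to -x
- caddy_lid_handle (a point): centre of the black knob's head (28 mm across, 16 mm thick, on a 12 mm stalk), 35 mm off the lid's outer face: at -56, 0, +41 mm from the hinge point in the lid's frame. With the lid open the knob is on its far side and points away from the robot; closed, it points up
- jar_a: small round amber spice jar, 32 mm across x 74 mm, standing in a bay of the rack; origin: centre of its underside
- jar_b: the same kind of jar in another bay of the rack
- thermometer: black folded probe thermometer lying flat beyond and between rack and caddy, 150 (own x) x 42 x 20 mm; origin: centre of its underside
- shaker: aluminium shaker, 66 mm across x 100 mm; origin: centre of its underside
- insert_pan: empty steel insert pan, 176 x 108 x 100 mm, to the right; origin: centre of its underside
- spoon: steel spoon 280 mm long lying at the right near the robot (own x along it)
- cups: white ceramic bowl, 80 mm across x 60 mm; origin: centre of its underside
Things that resemble listed ones, but are neither listed nor needed, are in the scene too. What is shaped like the tin but yellow is not meant.

How it is judged:
By the outcome, as a careful person would: the job done as asked, in the order asked, and still so for the second after the job is handed in, with the robot touching nothing.
It also fails if it takes over 72 s, if anything falls off the work surface, if the arm or the gripper's body presses on something with over 40 N, if the wrist force passes 120 N, or if a joint passes its speed limit or range.

## Working session

There is one attempt and no reset: what is moved stays moved. The work goes in short steps, Python scripts to look and compute and a tool call to move; the robot and the scene stay as the last step left them, time stands still between calls to the robot, and variables do not carry over. Pictures are saved under pics/ and viewed, at most 10 in all, crops included, and the job is handed in when it is done.

Besides the shell and the picture viewer there is one more tool, called by a JSON object that holds its "op" and its "data". jog_arm: Moves the arm, as the interface text tells. Its arguments: {"type":"object","properties":{"plan":{"type":"array","items":{"type":"object","properties":{"jaw":{"type":"number"},"travel":{"type":"array","items":{"type":"number","minimum":-1,"maximum":1}},"yaw":{"type":"number","minimum":-1,"maximum":1}}}},"grip_force":{"type":"number"}},"required":["plan"]}

```bash
mkdir -p pics; ls; cat > h.py <<'E'
import numpy as np, cv2
from cell import ctrl
def snap(n,f):
    c=ctrl.read_camera(n); cv2.imwrite(f'pics/{f}.png',c['frame'][:,:,::-1]); np.savez(f'pics/{f}.npz',**c); return c
def load(f): return dict(np.load(f'pics/{f}.npz'))
def K(c):
    f=c['frame'].shape[0]/2/np.tan(np.radians(float(c['vfov']))/2); return f
def ray(c,u,v):
    f=K(c); d=np.array([(u-c['cx'])/f,(v-c['cy'])/f,1]); E=c['extrinsics']; return E[:3,3],E[:3,:3]@d
def onz(c,u,v,z):
    o,d=ray(c,u,v); return o+d*(z-o[2])/d[2]
def proj(c,p):
    E=c['extrinsics']; q=E[:3,:3].T@(np.asarray(p)-E[:3,3]); return q[:2]/q[2]*K(c)+[c['cx'],c['cy']]
E
python3 - <<'E'
from h import *
np.set_printoptions(precision=3,suppress=True)
for n in ['top','side']:
    c=snap(n,n+'0'); print(n,c['vfov'],c['cx'],c['cy'],c['extrinsics'])
o=ctrl.get_obs(); print(o['ee_pos'],o['tcp_rot'],o['opening'],o['time'],ctrl.pinch_z)
E
```

```text
pics
top 42.450605400911044 289.59522135315655 208.19756380723362 [[-0.02  -0.977  0.211  0.216]
 [-1.     0.02  -0.004  0.005]
 [-0.    -0.211 -0.978  1.333]
 [ 0.     0.     0.     1.   ]]
side 42.299630154077 283.99563248433157 209.13367269971494 [[ 0.688 -0.519  0.508 -0.267]
 [-0.726 -0.493  0.48  -0.747]
 [ 0.001 -0.698 -0.716  1.215]
 [ 0.     0.     0.     1.   ]]
[0.157 0.63  0.214] [[-0.97   0.242 -0.001]
 [ 0.242  0.97  -0.002]
 [ 0.    -0.002 -1.   ]] 0.09492731627163489 0.1 -0.0188
```

View pics/top0.png

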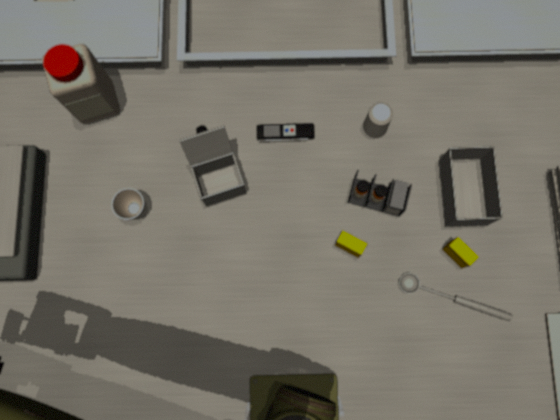

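View pics/side0.png

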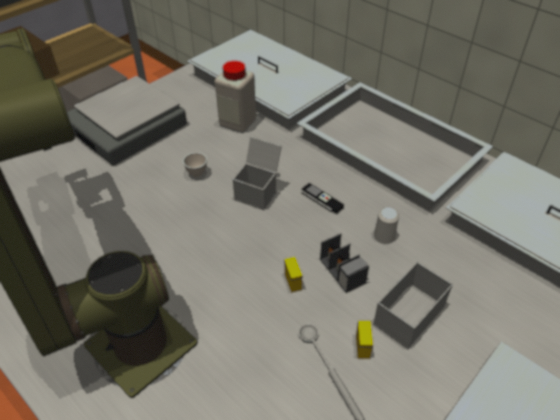

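Top view: the rack is around (380,193) with the tin in its right-hand bay (399,195), the jars are at (362,187) and (379,192), and the caddy is around (219,182) with its knob at (201,129). The side view agrees. Next I'll enlarge both and compute coarse positions.

```bash
python3 - <<'E'
from h import *
np.set_printoptions(precision=3,suppress=True)
t=load('top0')
a=t['frame'][160:220,340:420]; b=t['frame'][120:210,170:260]
im=np.hstack([cv2.resize(a,(400,300),interpolation=cv2.INTER_CUBIC),cv2.resize(b,(400,400),interpolation=cv2.INTER_CUBIC)[:300]]) if 0 else None
A=cv2.resize(a,None,fx=5,fy=5,interpolation=cv2.INTER_CUBIC); B=cv2.resize(b,None,fx=4.4,fy=4.4,interpolation=cv2.INTER_CUBIC)
im=np.zeros((400,800,3),np.uint8); im[:300,:400]=A; im[:396,400:796]=B
cv2.imwrite('pics/crop0.png',np.clip(im[:,:,::-1]*1.4,0,255).astype(np.uint8))
print('tin',onz(t,399,195,.07),'rack',onz(t,379,192,.078),'caddy',onz(t,219,180,.09),'knob',onz(t,201,129,.12))
for n in ['wrist']:
    c=ctrl.read_camera(n); o=ctrl.get_obs(); R=o['tcp_rot']; E=c['extrinsics']; print(c['vfov'],c['cx'],c['cy'],R.T@(E[:3,3]-o['ee_pos']),R.T@E[:3,:3])
E
```

```text
tin [ 0.515 -0.264  0.07 ] rack [ 0.522 -0.215  0.078] caddy [0.556 0.166 0.09 ] knob [0.674 0.206 0.12 ]
68.11990826312537 276.2586601383768 205.51230642401376 [ 0.08   0.    -0.171] [[-0.    -0.961 -0.276]
 [ 1.    -0.001  0.   ]
 [-0.001 -0.276  0.961]]
```

View pics/crop0.png

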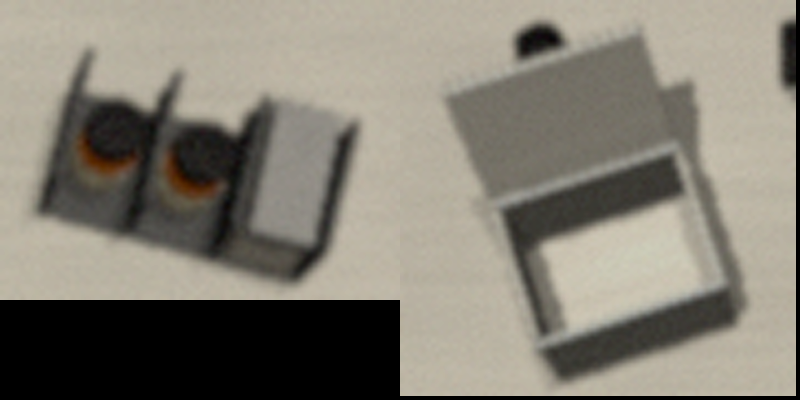

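{"op": "jog_arm", "data": {"plan": [{"jaw": -1,"travel": [-0.5,-0.4,-0.4],"yaw": 0},{"jaw": -1,"travel": [-1,-0.76,-0.4],"yaw": -0.3},{"jaw": -1,"travel": [-1,-0.76,-0.4],"yaw": 0},{"jaw": -1,"travel": [-1,-0.76,-0.4],"yaw": 0},{"jaw": -1,"travel": [-1,-0.76,-0.4],"yaw": 0},{"jaw": -1,"travel": [-1,-0.76,-0.4],"yaw": 0},{"jaw": -1,"travel": [-1,-0.76,-0.4],"yaw": 0},{"jaw": -1,"travel": [-1,-0.76,-0.4],"yaw": 0},{"jaw": -1,"travel": [-1,-0.76,-0.4],"yaw": 0},{"jaw": -1,"travel": [-1,-0.76,-0.4],"yaw": 0}]}}

```text
time: 1.15
ee_pos: [0.3508, 0.4002, 0.3158]
tcp_rot: [[-0.977, 0.214, 0.001], [0.214, 0.977, 0.0], [-0.001, 0.0, -1.0]]
contact_force: [0.2, -0.0, -0.2]
opening: 0.095
grip_force: 0.0
```

{"op": "jog_arm", "data": {"plan": [{"jaw": -1,"travel": [-1,-0.76,0],"yaw": 0},{"jaw": -1,"travel": [-1,-0.76,0],"yaw": 0},{"jaw": -1,"travel": [-1,-0.76,0],"yaw": 0},{"jaw": -1,"travel": [-1,-0.76,0],"yaw": 0},{"jaw": -1,"travel": [-1,-0.76,0],"yaw": 0},{"jaw": -1,"travel": [-1,-0.76,0],"yaw": 0},{"jaw": -1,"travel": [-1,-0.76,0],"yaw": 0},{"jaw": -1,"travel": [-1,-0.76,0],"yaw": -0.5},{"jaw": -1,"travel": [-0.5,-0.4,0],"yaw": -1},{"jaw": -1,"travel": [0,0,0],"yaw": -1},{"jaw": -1,"travel": [0,0,0],"yaw": -1},{"jaw": -1,"travel": [0,0,0],"yaw": -1}]}}

```text
time: 2.35
ee_pos: [0.5235, 0.1979, 0.3153]
tcp_rot: [[-0.972, -0.236, 0.0], [-0.236, 0.972, -0.0], [-0.0, -0.0, -1.0]]
contact_force: [0.4, -0.3, -0.3]
opening: 0.0949
grip_force: 0.0
```

```bash
python3 - <<'E'
from h import *
c=snap('wrist','w1')
cv2.imwrite('pics/w1b.png',np.clip(c['frame'][:,:,::-1]*1.3,0,255).astype(np.uint8))
E
```

```text
(no output)
```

View pics/w1b.png

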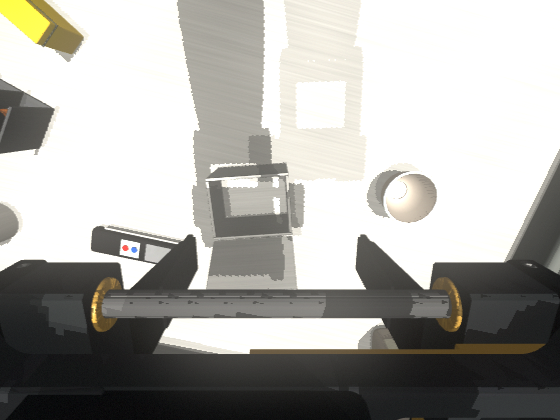

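Wrist view: caddy rim corners are near (207,168), (289,163), (292,233) and (212,238). The lid is partly behind the gripper bar, so I'll back off toward the robot to see it.

{"op": "jog_arm", "data": {"plan": [{"jaw": -1,"travel": [1,-0.4,-0.5],"yaw": 0},{"jaw": -1,"travel": [1,-0.4,-0.5],"yaw": 0},{"jaw": -1,"travel": [1,-0.4,-0.5],"yaw": -0.3},{"jaw": -1,"travel": [1,-0.3,0],"yaw": -0.4},{"jaw": -1,"travel": [0.5,0,0],"yaw": 0},{"jaw": -1,"travel": [0,0,0],"yaw": 0}]}}

```text
time: 3.0
ee_pos: [0.4227, 0.1345, 0.3528]
tcp_rot: [[-0.955, -0.298, 0.002], [-0.298, 0.955, 0.0], [-0.002, -0.0, -1.0]]
contact_force: [-0.6, -0.5, 0.4]
opening: 0.0953
grip_force: 0.0
```

```bash
python3 - <<'E'
from h import *
c=snap('wrist','w2'); f=c['frame']
print([proj(c,(.556,.166,.09)),proj(c,(.674,.206,.12))])
u,v=proj(c,(.585,.175,.1)).astype(int); print(u,v)
y0=max(0,v-75);x0=max(0,u-100); a=f[y0:y0+150,x0:x0+200]; print(x0,y0)
cv2.imwrite('pics/w2b.png',cv2.resize(a,(800,600),interpolation=cv2.INTER_CUBIC)[:,:,::-1])
E
```

```text
[array([268.94669165, 262.25664345]), array([271.02530887, 343.9407283 ])]
268 283
168 208
```

View pics/w2b.png

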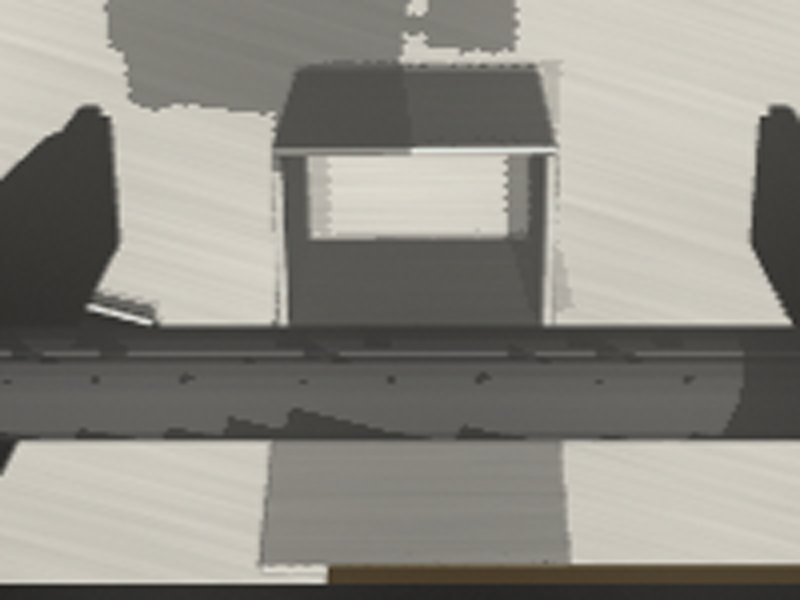

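Crop (w2 origin 168,208; ×4): the caddy's front rim runs from (272,148) to (556,148), the side walls are at x≈275 and x≈552, and the lid's upper edge runs from (262,565) to (570,565).

```bash
python3 - <<'E'
from h import *
np.set_printoptions(precision=4,suppress=True)
c=load('w2')
P=lambda x,y,z: onz(c,168+(x+.5)/4-.5,208+(y+.5)/4-.5,z)
fl,fr=P(272,148,.09),P(556,148,.09)  # image left = robot right? 
print('front corners',fl,fr,np.linalg.norm(fl-fr)); d=fr-fl; 
y=d/np.linalg.norm(d); y=y if y[1]>0 else -y
x=np.array([y[1],-y[0],0]); mid=(fl+fr)/2
print('yaw deg',np.degrees(np.arctan2(x[1],x[0])),'centre',mid+x*.043)
h=mid+x*.086; h[2]=.09
# inner front edge & inside floor front/back check
print('inner front', (P(414,155,.09)-mid)@x)
# lid tip: ray through middle, intersect with vertical plane through hinge axis dir
o,r=ray(c,168+416.5/4-.5,208+565.5/4-.5)
n=y; t=((h-o)@n)/(r@n) if abs(r@n)>1e-3 else None
o2=np.array([(o-h)@x,o[2]-h[2]]); r2=np.array([r@x,r[2]])
for R in (.086,):
    A=r2@r2;B=2*o2@r2;C=o2@o2-R*R; D=B*B-4*A*C
    print('D',D)
    if D>0:
        for s in (-1,1):
            q=o2+r2*(-B+s*D**.5)/2/A; print('tip',q,'angle',np.arctan2(q[1],-q[0]))
w=77*0
# width-based depth
f=K(c); print('tip depth by width',f*.108/(308/4),'ray z comp', 'pt', o+r*(f*.108/(308/4)), )
q=o+r*(f*.108/77); print('rel hinge',(q-h)@x,(q-h)[2],(q-h)@y)
# side/top lid checks
t0=load('top0')
for a in (1.8,1.9,2.0,2.1):
    k=h+x*(.056*-np.cos(a)+.041*np.sin(a))+np.array([0,0,1])*(.056*np.sin(a)+.041*np.cos(a))
    e=h+x*(.086*-np.cos(a))+np.array([0,0,1])*(.086*np.sin(a))
    print(a,k,'knob top px',proj(t0,k),'edge corners', proj(t0,e+y*.054),proj(t0,e-y*.054))
m=(t0['frame'][115:150,185:215].max(2)<45); v,u=np.nonzero(m); print('dark',u.mean()+185,v.mean()+115,u.min()+185,u.max()+185,v.min()+115,v.max()+115)
E
```

```text
front corners [0.543  0.1095 0.09  ] [0.5111 0.2118 0.09  ] 0.10710134913240381
yaw deg 17.290837152970287 centre [0.5681 0.1734 0.09  ]
inner front 0.00285767467770406
D 0.006493581123917069
tip [0.0348 0.0786] angle 1.987558199658671
tip [0.0828 0.0234] angle 2.8663217985636558
tip depth by width 0.4356974644198316 ray z comp pt [0.6482 0.1996 0.1612]
rel hinge 0.04129201280077118 0.0711714187718456 0.0012169343384119905
1.8 [0.6594 0.2018 0.1352] knob top px [201.5833 132.4467] edge corners [179.9956 146.9372] [225.9326 132.521 ]
1.9 [0.6635 0.2031 0.1297] knob top px [201.4409 131.6307] edge corners [179.1928 143.9613] [224.986  129.6092]
2.0 [0.667  0.2042 0.1239] knob top px [201.3952 131.098 ] edge corners [178.5013 141.2348] [224.1234 126.9535]
2.1 [0.6699 0.2051 0.1176] knob top px [201.4452 130.85  ] edge corners [177.9277 138.7866] [223.3541 124.5818]
dark 200.73170731707316 128.78048780487805 197 205 126 132
```

{"op": "jog_arm", "data": {"plan": [{"jaw": -1,"travel": [0.1,-0.6,0.1],"yaw": 0},{"jaw": -1,"travel": [0.1,-1,0.1],"yaw": 0},{"jaw": -1,"travel": [0.1,-1,0.1],"yaw": 0},{"jaw": -1,"travel": [0.1,-1,0.1],"yaw": 0},{"jaw": -1,"travel": [0.1,-1,0.1],"yaw": 0},{"jaw": -1,"travel": [0.1,-1,0.1],"yaw": 0},{"jaw": -1,"travel": [0.1,-1,0.1],"yaw": 0},{"jaw": -1,"travel": [0.1,-1,0.1],"yaw": 0},{"jaw": -1,"travel": [0.1,-1,0.1],"yaw": 0},{"jaw": -1,"travel": [0.1,-1,0.1],"yaw": 0},{"jaw": -1,"travel": [0.1,-1,0.1],"yaw": 0},{"jaw": -1,"travel": [0.1,-1,0.1],"yaw": 0}]}}

```text
time: 4.25
ee_pos: [0.483, -0.1516, 0.3211]
tcp_rot: [[-0.954, -0.3, -0.001], [-0.3, 0.954, 0.001], [0.001, 0.001, -1.0]]
contact_force: [-0.1, 0.6, 1.2]
opening: 0.0949
grip_force: 0.0
```

{"op": "jog_arm", "data": {"plan": [{"jaw": -1,"travel": [0,-1,0.2],"yaw": 0},{"jaw": -1,"travel": [0,-1,0.2],"yaw": 0},{"jaw": -1,"travel": [0,-1,0.2],"yaw": 0},{"jaw": -1,"travel": [0,-1,0.2],"yaw": 0},{"jaw": -1,"travel": [0,-0.7,0],"yaw": 0.6},{"jaw": -1,"travel": [0,0,0],"yaw": 1},{"jaw": -1,"travel": [0,0,0],"yaw": 1},{"jaw": -1,"travel": [0,0,0],"yaw": 1},{"jaw": -1,"travel": [0,0,0],"yaw": 1},{"jaw": -1,"travel": [0,0,0],"yaw": 1},{"jaw": -1,"travel": [0,0,0],"yaw": 1},{"jaw": -1,"travel": [0,0,0],"yaw": 1}]}}

```text
time: 5.45
ee_pos: [0.5182, -0.2627, 0.3009]
tcp_rot: [[-0.896, 0.444, -0.001], [0.444, 0.896, 0.001], [0.002, 0.0, -1.0]]
contact_force: [0.1, 0.2, -0.5]
opening: 0.0954
grip_force: 0.0
```

{"op": "jog_arm", "data": {"plan": [{"jaw": -1,"travel": [0,0,0],"yaw": 1},{"jaw": -1,"travel": [0,0,0],"yaw": 1},{"jaw": -1,"travel": [0,0,0],"yaw": 1},{"jaw": -1,"travel": [0,0,0],"yaw": 1},{"jaw": -1,"travel": [0,0,0],"yaw": 1},{"jaw": -1,"travel": [0,0,0],"yaw": 1},{"jaw": -1,"travel": [0,0,0],"yaw": 1},{"jaw": -1,"travel": [0,0,0],"yaw": 1},{"jaw": -1,"travel": [0,0,0],"yaw": 1},{"jaw": -1,"travel": [0,0,0],"yaw": 1},{"jaw": -1,"travel": [0,0,0],"yaw": 1},{"jaw": -1,"travel": [0,0,0],"yaw": 1}]}}

```text
time: 6.65
ee_pos: [0.5182, -0.2627, 0.3008]
tcp_rot: [[0.089, 0.996, -0.001], [0.996, -0.089, 0.001], [0.001, -0.001, -1.0]]
contact_force: [-0.0, -0.8, -0.3]
opening: 0.0951
grip_force: 0.0
```

{"op": "jog_arm", "data": {"plan": [{"jaw": -1,"travel": [0,0,0],"yaw": 1},{"jaw": -1,"travel": [0,0,0],"yaw": 0.7},{"jaw": -1,"travel": [0,0,0],"yaw": 0}]}}

```text
time: 6.95
ee_pos: [0.5181, -0.2627, 0.3009]
tcp_rot: [[0.251, 0.968, -0.001], [0.968, -0.251, 0.001], [0.001, -0.002, -1.0]]
contact_force: [0.0, 1.0, 0.0]
opening: 0.0951
grip_force: 0.0
```

```bash
python3 - <<'E'
from h import *
c=snap('wrist','w3'); f=c['frame']
u,v=proj(c,(.52,-.23,.07)).astype(int); print(u,v)
y0=max(0,v-75);x0=max(0,u-100); a=f[y0:y0+150,x0:x0+200]; print(x0,y0)
cv2.imwrite('pics/w3b.png',cv2.resize(a,(800,600),interpolation=cv2.INTER_CUBIC)[:,:,::-1])
E
```

```text
273 153
173 78
```

View pics/w3b.png

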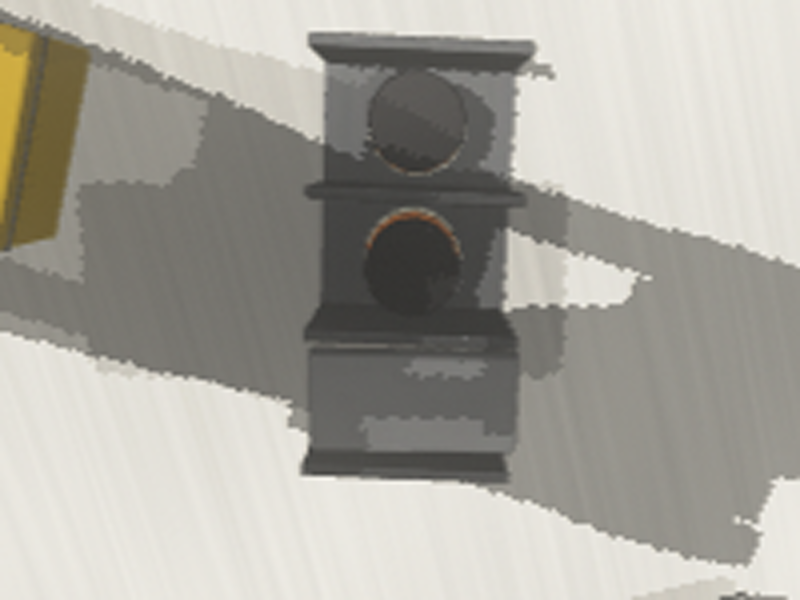

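Crop (w3 origin 173,78; ×4): the tin's top has corners at about (308,350), (518,352), (510,453) and (304,451). The rack wall tops are at y≈42, 190, 345 and 477, with jars in the other two bays.

```bash
python3 - <<'E'
from h import *
np.set_printoptions(precision=4,suppress=True)
c=load('w3')
P=lambda x,y,z: onz(c,173+(x+.5)/4-.5,78+(y+.5)/4-.5,z)
q=np.array([P(*p,.074) for p in [(308,350),(518,352),(510,453),(304,451)]])
print(q, np.linalg.norm(q[1]-q[0]),np.linalg.norm(q[2]-q[3]),np.linalg.norm(q[3]-q[0]),np.linalg.norm(q[2]-q[1]),'tin c',q.mean(0))
for n,a in [('e',q[1]-q[0]),('e2',q[2]-q[3])]: print(n,np.degrees(np.arctan2(a[1],a[0])))
w=[(P(310,36,.078),P(535,43,.078)),(P(306,190,.078),P(524,199,.078)),(P(306,336,.078),P(518,345,.078)),(P(302,474,.078),P(508,481,.078))]
for a,b in w: print((a+b)/2,np.degrees(np.arctan2(*(b-a)[1::-1])),np.linalg.norm(b-a))
g=c['frame'][78:228,173:373].astype(int).sum(2)
for col in (85,100,120): print(col,g[82:124,col])
for row in (92,100,110): print(row,g[row,70:82],g[row,122:134])
E
```

```text
[[ 0.4871 -0.2359  0.074 ]
 [ 0.5523 -0.2534  0.074 ]
 [ 0.5421 -0.2852  0.074 ]
 [ 0.4767 -0.2676  0.074 ]] 0.06747943564110542 0.06772048875867313 0.033368654967757885 0.03336775555121101 tin c [ 0.5145 -0.2605  0.074 ]
e -15.111036935140394
e2 -15.12055656354776
[ 0.546  -0.1548  0.078 ] -16.274569370315636 0.0669510013195246
[ 0.5326 -0.1975  0.078 ] -16.8758495361575 0.06705803734169632
[ 0.5204 -0.2408  0.078 ] -16.99815377894876 0.06733554017722257
[ 0.5069 -0.2836  0.078 ] -16.555261640385726 0.0674657198658931
85 [186 218 211 218 317 218 235 282 292 290 291 291 296 297 297 298 292 299
 296 297 299 304 302 304 306 306 304 307 307 310 265 226 225 228 239 253
 251 546 683 685 688 688]
100 [179 199 206 207 266 234 231 277 289 289 309 288 291 289 293 295 296 296
 297 296 296 299 299 372 371 373 374 372 371 373 357 220 217 220 216 269
 270 296 686 687 685 685]
120 [183 184 242 249 239 241 223 266 332 370 293 350 291 293 293 293 290 293
 291 290 291 293 293 350 349 353 355 374 373 373 358 228 210 213 213 214
 275 266 282 436 675 676]
92 [352 353 350 355 353 349 338 282 289 293 293 290] [289 289 287 290 289 290 290 298 348 350 352 352]
100 [597 602 553 358 357 361 346 287 295 299 301 300] [294 292 296 295 292 292 296 362 434 433 432 434]
110 [679 675 671 680 680 680 652 439 307 307 308 308] [375 375 376 373 372 368 349 387 434 445 446 436]
```

{"op": "jog_arm", "data": {"plan": [{"jaw": -1,"travel": [0,-0.16,0.6],"yaw": 0.26},{"jaw": -1,"travel": [0,0,1],"yaw": 0},{"jaw": -1,"travel": [0,0,1],"yaw": 0},{"jaw": -1,"travel": [0,0,1],"yaw": 0},{"jaw": -1,"travel": [0,0,1],"yaw": 0},{"jaw": -1,"travel": [0,0,1],"yaw": 0},{"jaw": -1,"travel": [0,0,1],"yaw": 0},{"jaw": -1,"travel": [0,0,0],"yaw": 0}]}}

```text
time: 7.8
ee_pos: [0.5103, -0.2597, 0.1314]
tcp_rot: [[0.277, 0.961, -0.008], [0.961, -0.277, 0.005], [0.003, -0.009, -1.0]]
contact_force: [-0.8, 0.6, -0.1]
opening: 0.0947
grip_force: 0.0
```

```bash
python3 - <<'E'
from h import *
np.set_printoptions(precision=4,suppress=True)
o=ctrl.get_obs();R=o['tcp_rot'];print(o['ee_pos'],np.degrees(np.arctan2(R[1,1],R[0,1])),R.T@(np.array([.5143,-.2612,.026])-o['ee_pos'])/.025)
E
```

```text
[ 0.5103 -0.2597  0.1314] -16.05609837771922 [-0.0254  0.2092  4.2124]
```

{"op": "jog_arm", "data": {"plan": [{"jaw": -1,"travel": [0,0,0],"yaw": 0},{"jaw": -1,"travel": [0,0,0.8],"yaw": 0},{"jaw": -1,"travel": [0,0,0.8],"yaw": 0},{"jaw": -1,"travel": [0,0,0.8],"yaw": 0},{"jaw": -1,"travel": [0,0,0.8],"yaw": 0},{"jaw": -1,"travel": [0,0,0.8],"yaw": 0},{"jaw": -1,"travel": [0,0,0],"yaw": 0},{"jaw": -1,"travel": [0,0,0],"yaw": 0}]}}

```text
time: 8.6
ee_pos: [0.5144, -0.2622, 0.0386]
tcp_rot: [[0.276, 0.961, 0.002], [0.961, -0.276, -0.001], [-0.001, 0.002, -1.0]]
contact_force: [-0.2, 0.7, 0.1]
opening: 0.095
grip_force: 0.0
```

```bash
python3 - <<'E'
from h import *
np.set_printoptions(precision=4,suppress=True)
o=ctrl.get_obs();R=o['tcp_rot'];print(o['ee_pos'],np.degrees(np.arctan2(R[1,1],R[0,1])),R.T@(np.array([.5143,-.2612,.026])-o['ee_pos'])/.025)
E
```

```text
[ 0.5144 -0.2622  0.0386] -16.04482407639319 [ 0.0382 -0.0174  0.5058]
```

{"op": "jog_arm", "data": {"plan": [{"jaw": -1,"travel": [0.04,0,0.4],"yaw": 0},{"jaw": -1,"travel": [0,0,0],"yaw": 0},{"jaw": -0.5,"travel": [0,0,0],"yaw": 0},{"jaw": 0,"travel": [0,0,0],"yaw": 0},{"jaw": 1,"travel": [0,0,0],"yaw": 0},{"jaw": 1,"travel": [0,0,0],"yaw": 0},{"jaw": 1,"travel": [0,0,0],"yaw": 0},{"jaw": 1,"travel": [0,0,0],"yaw": 0}], "grip_force": 20}}

```text
time: 9.4
ee_pos: [0.5143, -0.261, 0.0276]
tcp_rot: [[0.276, 0.961, 0.001], [0.961, -0.276, -0.001], [-0.0, 0.001, -1.0]]
contact_force: [1.8, -1.1, -0.2]
opening: 0.0678
grip_force: 20.0
```

{"op": "jog_arm", "data": {"plan": [{"jaw": 1,"travel": [0,0,-0.2],"yaw": 0},{"jaw": 1,"travel": [0,0,-0.5],"yaw": 0},{"jaw": 1,"travel": [0,0,-0.8],"yaw": 0},{"jaw": 1,"travel": [0,0,-0.9],"yaw": 0},{"jaw": 1,"travel": [0,0,-1],"yaw": 0},{"jaw": 1,"travel": [0,0,-1],"yaw": 0},{"jaw": 1,"travel": [0,0,-1],"yaw": 0},{"jaw": 1,"travel": [0.4,-0.3,0],"yaw": 0},{"jaw": 1,"travel": [0.8,-0.5,0],"yaw": 0},{"jaw": 1,"travel": [0.8,-0.5,0],"yaw": 0},{"jaw": 1,"travel": [0.8,-0.5,0],"yaw": 0},{"jaw": 1,"travel": [0.8,-0.5,0],"yaw": 0}]}}

```text
time: 10.6
ee_pos: [0.4817, -0.1564, 0.1604]
tcp_rot: [[0.276, 0.961, -0.003], [0.961, -0.276, 0.001], [0.001, -0.003, -1.0]]
contact_force: [0.7, 0.5, -1.9]
opening: 0.0683
grip_force: 20.0
```

{"op": "jog_arm", "data": {"plan": [{"jaw": 1,"travel": [0.8,-0.5,0],"yaw": 0},{"jaw": 1,"travel": [0.8,-0.5,0],"yaw": 0},{"jaw": 1,"travel": [0.8,-0.5,0],"yaw": 0},{"jaw": 1,"travel": [0.8,-0.5,0],"yaw": 0},{"jaw": 1,"travel": [0.8,-0.5,0],"yaw": 0},{"jaw": 1,"travel": [0.8,-0.5,0],"yaw": -0.5},{"jaw": 1,"travel": [0.8,-0.5,0],"yaw": -0.9},{"jaw": 1,"travel": [0.6,-0.4,0],"yaw": -1},{"jaw": 1,"travel": [0.3,0,0],"yaw": -1},{"jaw": 1,"travel": [0,0,0],"yaw": -1},{"jaw": 1,"travel": [0,0,0],"yaw": -1},{"jaw": 1,"travel": [0,0,0],"yaw": -0.4}]}}

```text
time: 11.8
ee_pos: [0.4277, 0.0245, 0.1605]
tcp_rot: [[-0.299, 0.954, -0.003], [0.954, 0.299, 0.0], [0.001, -0.002, -1.0]]
contact_force: [-0.2, 0.1, -1.9]
opening: 0.0677
grip_force: 20.0
```

{"op": "jog_arm", "data": {"plan": [{"jaw": 1,"travel": [0,0,0],"yaw": 0},{"jaw": 1,"travel": [0,0,0],"yaw": 0}]}}

```text
time: 12.0
ee_pos: [0.4284, 0.0241, 0.1611]
tcp_rot: [[-0.295, 0.956, -0.002], [0.956, 0.295, 0.0], [0.001, -0.002, -1.0]]
contact_force: [1.3, 1.2, -1.6]
opening: 0.0679
grip_force: 20.0
```

```bash
cat >> h.py <<'E'
def where(p,ang=None):
    np.set_printoptions(precision=4,suppress=True)
    o=ctrl.get_obs();R=o['tcp_rot'];a=np.degrees(np.arctan2(R[1,1],R[0,1]))
    print('t',round(o['time'],2),'pos',o['ee_pos'],'yang',a,'q6',o['q'][5],'open',o['opening'],'F',o['contact_force'])
    print('units to target',R.T@(np.array(p)-o['ee_pos'])/.025,'yaw units',None if ang is None else -np.radians(ang-a)/.1)
E
python3 - <<'E'
from h import *
where((.43,.02,.0245),17.3)
c=snap('wrist','w4')
E
```

```text
t 12.0 pos [0.4284 0.0241 0.1611] yang 17.150824469123997 q6 -0.3684564604116006 open 0.06786838522670903 F [ 1.2999  1.1944 -1.555 ]
units to target [-0.1798  0.0215  5.4642] yaw units -0.026036041771967323
```

View pics/w4.png

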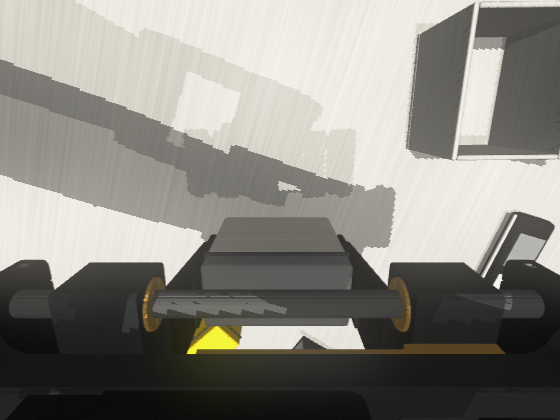

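Wrist view: the tin is held square and upright at (280,250), and the counter below it is bare. Next I lower it.

{"op": "jog_arm", "data": {"plan": [{"jaw": 1,"travel": [0,0,0.5],"yaw": 0},{"jaw": 1,"travel": [0,0,0.8],"yaw": 0},{"jaw": 1,"travel": [0,0,0.8],"yaw": 0},{"jaw": 1,"travel": [0,0,0.8],"yaw": 0},{"jaw": 1,"travel": [0,0,0.8],"yaw": 0},{"jaw": 1,"travel": [0,0,0.6],"yaw": 0},{"jaw": 1,"travel": [0,0,0.4],"yaw": 0},{"jaw": 1,"travel": [0,0,0.3],"yaw": 0},{"jaw": 1,"travel": [0,0,0.2],"yaw": 0},{"jaw": 1,"travel": [0,0,0.1],"yaw": 0},{"jaw": 1,"travel": [0,0,0],"yaw": 0},{"jaw": 1,"travel": [0,0,0],"yaw": 0}]}}

```text
time: 13.25
ee_pos: [0.43, 0.0238, 0.0303]
tcp_rot: [[-0.296, 0.955, 0.001], [0.955, 0.296, -0.0], [-0.0, 0.001, -1.0]]
contact_force: [-0.5, -0.0, -2.2]
opening: 0.0681
grip_force: 20.0
```

{"op": "jog_arm", "data": {"plan": [{"jaw": 1,"travel": [0,0,0.1],"yaw": 0},{"jaw": 1,"travel": [0,0,0.08],"yaw": 0},{"jaw": 1,"travel": [0,0,0.04],"yaw": 0},{"jaw": 1,"travel": [0,0,0.02],"yaw": 0},{"jaw": 1,"travel": [0,0,0.02],"yaw": 0},{"jaw": 1,"travel": [0,0,0],"yaw": 0},{"jaw": 1,"travel": [0,0,0],"yaw": 0}]}}

```text
time: 13.95
ee_pos: [0.4294, 0.0238, 0.0235]
tcp_rot: [[-0.296, 0.955, -0.0], [0.955, 0.296, -0.0], [0.0, -0.0, -1.0]]
contact_force: [-3.4, 0.2, 4.0]
opening: 0.068
grip_force: 20.0
```

{"op": "jog_arm", "data": {"plan": [{"jaw": 0,"travel": [0,0,0],"yaw": 0},{"jaw": -1,"travel": [0,0,0],"yaw": 0},{"jaw": -1,"travel": [0,0,0],"yaw": 0},{"jaw": -1,"travel": [0,0,0],"yaw": 0},{"jaw": -1,"travel": [0,0,-0.3],"yaw": 0},{"jaw": -1,"travel": [0,0,-0.8],"yaw": 0},{"jaw": -1,"travel": [0,0,-1],"yaw": 0},{"jaw": -1,"travel": [0,0,-1],"yaw": 0},{"jaw": -1,"travel": [0,0,-1],"yaw": -0.4},{"jaw": -1,"travel": [0,0,-0.3],"yaw": -1},{"jaw": -1,"travel": [0,0,0],"yaw": -1},{"jaw": -1,"travel": [0,0,0],"yaw": -1}]}}

```text
time: 15.15
ee_pos: [0.43, 0.0237, 0.1345]
tcp_rot: [[-0.6, 0.8, 0.002], [0.8, 0.601, -0.0], [-0.002, 0.002, -1.0]]
contact_force: [0.7, -0.3, 0.6]
opening: 0.0954
grip_force: 0.0
```

{"op": "jog_arm", "data": {"plan": [{"jaw": -1,"travel": [0,0,0],"yaw": -1},{"jaw": -1,"travel": [0,0,0],"yaw": -1},{"jaw": -1,"travel": [0,0,0],"yaw": -1},{"jaw": -1,"travel": [0,0,0],"yaw": -1},{"jaw": -1,"travel": [0,0,0],"yaw": -1},{"jaw": -1,"travel": [0,0,0],"yaw": -1},{"jaw": -1,"travel": [0,0,0],"yaw": -1},{"jaw": -1,"travel": [0,0,0],"yaw": -1},{"jaw": -1,"travel": [0,0,0],"yaw": -1},{"jaw": -1,"travel": [0,0,0],"yaw": -1},{"jaw": -1,"travel": [0,0,0],"yaw": -1},{"jaw": -1,"travel": [0,0,0],"yaw": -1}]}}

```text
time: 16.35
ee_pos: [0.4296, 0.0238, 0.1337]
tcp_rot: [[-0.963, -0.27, 0.001], [-0.27, 0.963, -0.0], [-0.001, -0.0, -1.0]]
contact_force: [-0.4, -0.8, 0.0]
opening: 0.0948
grip_force: 0.0
```

{"op": "jog_arm", "data": {"plan": [{"jaw": -1,"travel": [0,0,0],"yaw": -0.3},{"jaw": -1,"travel": [0,0,0],"yaw": 0},{"jaw": -1,"travel": [0,0,0],"yaw": 0}]}}

```text
time: 16.65
ee_pos: [0.4294, 0.0238, 0.1333]
tcp_rot: [[-0.956, -0.293, 0.0], [-0.293, 0.956, 0.0], [-0.0, -0.0, -1.0]]
contact_force: [-0.1, -1.4, -0.1]
opening: 0.0948
grip_force: 0.0
```

```bash
python3 - <<'E'
from h import *
where((.4297,.0238,.03),107.3)
c=snap('wrist','w5')
q=[proj(c,(.4297+a*.955-b*.296,.0238+a*.296+b*.955,.07)) for a,b in ((-.034,-.016),(-.034,.016),(.034,.016),(.034,-.016))]; print(q)
E
```

```text
t 16.65 pos [0.4294 0.0238 0.1333] yang 107.06399557330958 q6 -1.9382798959711176 open 0.09484912639549015 F [-0.1282 -1.4395 -0.1034]
units to target [-0.0093 -0.0025  4.1334] yaw units -0.041190542950293084
[array([253.3896, 178.2933]), array([295.1777, 178.1517]), array([294.0521, 259.2204]), array([255.3306, 259.355 ])]
```

View pics/w5.png

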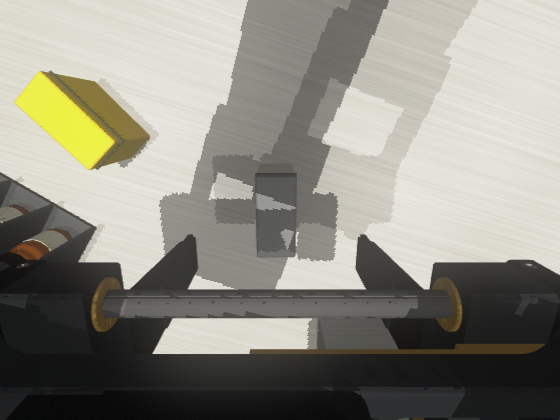

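The tin stands square between the open fingers, with its top spanning about (255–297, 173–257). I'll use it to measure the wrist camera's bias and refine the caddy position from w1 and w2.

```bash
python3 - <<'E'
from h import *
np.set_printoptions(precision=4,suppress=True,linewidth=160)
c=load('w5'); g=c['frame'].astype(int).sum(2)
print('rows col268',list(enumerate(g[160:182,264],160)),'\n',list(enumerate(g[250:264,268],250)))
print('cols row200',list(enumerate(g[185,248:262],248)),list(enumerate(g[185,288:304],288)))
w=load('w1'); g=w['frame'].astype(int).sum(2)
print('w1 col225',list(enumerate(g[155:190,225],155)),'\n',list(enumerate(g[228:245,225],228)))
print('w1 col270',list(enumerate(g[155:190,275],155)),'\n',list(enumerate(g[228:245,275],228)))
w=load('w2'); g=w['frame'].astype(int).sum(2)
for col in (245,265,295): print('w2',col,list(enumerate(g[240:252,col],240)))
print('w2 row 262',list(enumerate(g[262,232:246],232)),list(enumerate(g[262,300:312],300)))
E
```

```text
rows col268 [(160, np.int64(324)), (161, np.int64(323)), (162, np.int64(319)), (163, np.int64(301)), (164, np.int64(275)), (165, np.int64(275)), (166, np.int64(276)), (167, np.int64(279)), (168, np.int64(280)), (169, np.int64(277)), (170, np.int64(278)), (171, np.int64(276)), (172, np.int64(277)), (173, np.int64(179)), (174, np.int64(195)), (175, np.int64(201)), (176, np.int64(211)), (177, np.int64(249)), (178, np.int64(257)), (179, np.int64(265)), (180, np.int64(265)), (181, np.int64(264))] 
 [(250, np.int64(272)), (251, np.int64(275)), (252, np.int64(320)), (253, np.int64(336)), (254, np.int64(335)), (255, np.int64(338)), (256, np.int64(325)), (257, np.int64(375)), (258, np.int64(405)), (259, np.int64(404)), (260, np.int64(408)), (261, np.int64(421)), (262, np.int64(421)), (263, np.int64(422))]
cols row200 [(248, np.int64(558)), (249, np.int64(512)), (250, np.int64(318)), (251, np.int64(315)), (252, np.int64(314)), (253, np.int64(315)), (254, np.int64(300)), (255, np.int64(252)), (256, np.int64(247)), (257, np.int64(262)), (258, np.int64(265)), (259, np.int64(265)), (260, np.int64(
[... 3398 characters left out ...]
77)), (247, np.int64(392)), (248, np.int64(395)), (249, np.int64(394)), (250, np.int64(389)), (251, np.int64(394))]
w2 row 262 [(232, np.int64(597)), (233, np.int64(596)), (234, np.int64(602)), (235, np.int64(577)), (236, np.int64(520)), (237, np.int64(600)), (238, np.int64(531)), (239, np.int64(245)), (240, np.int64(258)), (241, np.int64(259)), (242, np.int64(258)), (243, np.int64(258)), (244, np.int64(296)), (245, np.int64(427))] [(300, np.int64(305)), (301, np.int64(241)), (302, np.int64(242)), (303, np.int64(255)), (304, np.int64(402)), (305, np.int64(605)), (306, np.int64(599)), (307, np.int64(602)), (308, np.int64(602)), (309, np.int64(596)), (310, np.int64(595)), (311, np.int64(593))]
```

```bash
python3 - <<'E'
from h import *
np.set_printoptions(precision=4,suppress=True,linewidth=160)
c=load('w5'); X=np.array([.955,.296,0]);Y=np.array([-.296,.955,0]);T=np.array([.4297,.0238,0])
for z in (0,.05,.055,.06,.07): print(z,'front',proj(c,T-X*.034+[0,0,z]),'back',proj(c,T+X*.034+[0,0,z]))
f=(onz(c,275,176.5,.07)-T)@X; b=(onz(c,275,256.5,.07)-T)@X; print('front/back along X',f,b,'alt front',(onz(c,275,172.5,.07)-T)@X)
l=(onz(c,254.5,185,.07)-T)@Y; r=(onz(c,296.5,185,.07)-T)@Y; print('left/right Y',l,r,(l+r)/2)
w=load('w1')
for u,v1,v2 in ((225,176.5,236.5),(275,173.5,233)):
    a=onz(w,u,v1,.09);b=onz(w,u,v2,.09); print('w1 front outer',a,'back inner',b,(b-a)@X)
    print('  centre-x est', a@X+.043, b@X-.039)
w2=load('w2')
for u,v in ((245,244.5),(265,244.4),(295,244)): print('w2 front x',onz(w2,u,v,.09)@X+.043)
print('w2 sides y inner', onz(w2,238.5,262,.09)@Y, onz(w2,304,262,.09)@Y)
print('prev centre in XY', np.array([.5681,.1734,0])@X, np.array([.5681,.1734,0])@Y,'tin XY',T@X,T@Y)
E
```

```text
0 front [274.6291 164.4942] back [274.9321 229.5253]
0.05 front [274.4011 173.567 ] back [274.7724 249.3033]
0.055 front [274.3735 174.6644] back [274.7533 251.6667]
0.06 front [274.3449 175.8044] back [274.7335 254.1154]
0.07 front [274.2841 178.2225] back [274.6918 259.2877]
front/back along X -0.03532219081614211 0.031472943708363045 alt front -0.038409308147881266
left/right Y -0.015262834709374415 0.017086137980414955 0.0009116516355202704
w1 front outer [0.5344 0.1339 0.09  ] back inner [0.6161 0.1497 0.09  ] 0.08268658873870284
  centre-x est 0.5930193865599785 0.5937059752986813
w1 front outer [0.5154 0.1958 0.09  ] back inner [0.5951 0.215  0.09  ] 0.08174698142644221
  centre-x est 0.5931754014674779 0.5929223828939201
w2 front x 0.5937193508188687
w2 front x 0.5935194864094194
w2 front x 0.5928125865606944
w2 sides y inner -0.05274282263495136 0.04773587702277821
prev centre in XY 0.5938619 -0.0025606000000000266 tin XY 0.4174083 -0.1044622
```

{"op": "jog_arm", "data": {"plan": [{"jaw": -1,"travel": [0,0,0.6],"yaw": -0.04},{"jaw": -1,"travel": [0,0,0.9],"yaw": 0},{"jaw": -1,"travel": [0,0,0.9],"yaw": 0},{"jaw": -1,"travel": [0,0,0.9],"yaw": 0},{"jaw": -1,"travel": [0,0,0.6],"yaw": 0},{"jaw": -0.5,"travel": [0,0,0.2],"yaw": 0},{"jaw": 0,"travel": [0,0,0],"yaw": 0},{"jaw": 0.3,"travel": [0,0,0],"yaw": 0},{"jaw": 1,"travel": [0,0,0],"yaw": 0},{"jaw": 1,"travel": [0,0,0],"yaw": 0},{"jaw": 1,"travel": [0,0,0],"yaw": 0},{"jaw": 1,"travel": [0,0,0],"yaw": 0}]}}

```text
time: 17.9
ee_pos: [0.4296, 0.0238, 0.031]
tcp_rot: [[-0.954, -0.299, 0.001], [-0.299, 0.954, -0.0], [-0.001, -0.0, -1.0]]
contact_force: [-0.4, -0.1, 0.3]
opening: 0.0445
grip_force: 0.0
```

```bash
python3 - <<'E'
from h import *
where((.5691,.1732,.16),107.3)
E
```

```text
t 17.9 pos [0.4296 0.0238 0.031 ] yang 107.37325450683804 q6 -1.943610952491579 open 0.044454467617277706 F [-0.3857 -0.0717  0.3075]
units to target [-7.113   4.0372 -5.1576] yaw units 0.012785323362485047
```

Fingers are still closing; I'll let them finish, then lift.

{"op": "jog_arm", "data": {"plan": [{"jaw": 1,"travel": [0,0,0],"yaw": 0},{"jaw": 1,"travel": [0,0,0],"yaw": 0},{"jaw": 1,"travel": [0,0,0],"yaw": 0},{"jaw": 1,"travel": [0,0,0],"yaw": 0}]}}

```text
time: 18.3
ee_pos: [0.4295, 0.0237, 0.0308]
tcp_rot: [[-0.954, -0.299, 0.0], [-0.299, 0.954, -0.0], [-0.0, -0.0, -1.0]]
contact_force: [1.7, -0.1, 0.8]
opening: 0.0317
grip_force: 20.0
```

{"op": "jog_arm", "data": {"plan": [{"jaw": 1,"travel": [0,0,-0.2],"yaw": 0},{"jaw": 1,"travel": [0,0,-0.5],"yaw": 0},{"jaw": 1,"travel": [0,0,-1],"yaw": 0},{"jaw": 1,"travel": [0,0,-1],"yaw": 0},{"jaw": 1,"travel": [0,0,-1],"yaw": 0},{"jaw": 1,"travel": [0,0,-1],"yaw": 0},{"jaw": 1,"travel": [0,0,-0.5],"yaw": 0},{"jaw": 1,"travel": [-0.4,0.24,0],"yaw": 0},{"jaw": 1,"travel": [-0.8,0.45,0],"yaw": 0},{"jaw": 1,"travel": [-0.8,0.45,0],"yaw": 0},{"jaw": 1,"travel": [-0.8,0.45,0],"yaw": 0},{"jaw": 1,"travel": [-0.8,0.45,0],"yaw": 0}]}}

```text
time: 19.5
ee_pos: [0.4999, 0.1007, 0.1586]
tcp_rot: [[-0.954, -0.299, -0.003], [-0.299, 0.954, 0.0], [0.003, 0.001, -1.0]]
contact_force: [-0.4, -0.0, -1.9]
opening: 0.0322
grip_force: 20.0
```

{"op": "jog_arm", "data": {"plan": [{"jaw": 1,"travel": [-0.8,0.45,0],"yaw": 0},{"jaw": 1,"travel": [-0.8,0.45,0],"yaw": 0},{"jaw": 1,"travel": [-0.8,0.45,0],"yaw": 0},{"jaw": 1,"travel": [-0.7,0.4,0],"yaw": 0},{"jaw": 1,"travel": [-0.4,0.25,0],"yaw": 0},{"jaw": 1,"travel": [0,0,0],"yaw": 0},{"jaw": 1,"travel": [0,0,0],"yaw": 0},{"jaw": 1,"travel": [0,0,0],"yaw": 0}]}}

```text
time: 20.3
ee_pos: [0.568, 0.1727, 0.1601]
tcp_rot: [[-0.955, -0.298, -0.001], [-0.298, 0.955, -0.0], [0.001, -0.0, -1.0]]
contact_force: [0.7, 1.1, -1.0]
opening: 0.032
grip_force: 20.0
```

```bash
python3 - <<'E'
from h import *
where((.5691,.1732,.035),107.3)
c=snap('wrist','w6')
E
```

```text
t 20.3 pos [0.568  0.1727 0.1601] yang 107.34799174817637 q6 -1.6687085568010005 open 0.03203508859053759 F [ 0.7362  1.0698 -0.9576]
units to target [-0.0543  0.0074  5.0054] yaw units 0.008376140194656772
```

View pics/w6.png

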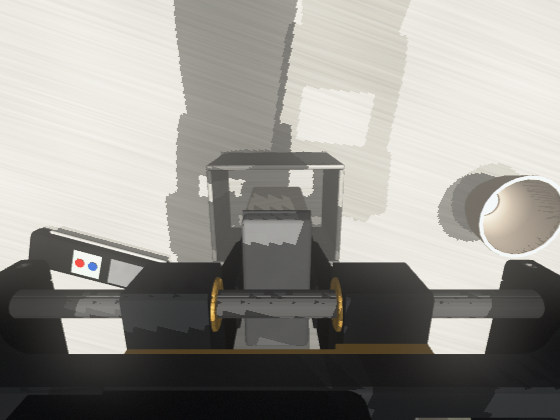

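The tin (243–311) is centred between the caddy's side walls (208–344). Its lower front edge is at v≈187 and the front rim at v≈166; next I check the fore-aft margin.

```bash
python3 - <<'E'
from h import *
np.set_printoptions(precision=4,suppress=True,linewidth=160)
c=load('w6'); g=c['frame'].astype(int).sum(2)
print(list(map(int,g[145:175,290]))); print(list(map(int,g[160:220,290])))
X=np.array([.955,.296,0])
for v in (164.5,165.5,166.5): print(v,'rim',onz(c,277,v,.09)@X+.043)
for v in (186,187,188): print(v,'tin',onz(c,277,v,.129)@X+.034)
E
```

```text
[444, 445, 441, 624, 452, 370, 442, 308, 278, 275, 274, 274, 273, 273, 271, 269, 271, 270, 270, 264, 337, 378, 356, 345, 384, 663, 665, 666, 482, 675]
[269, 271, 270, 270, 264, 337, 378, 356, 345, 384, 663, 665, 666, 482, 675, 667, 674, 661, 668, 668, 671, 660, 662, 663, 661, 670, 576, 310, 308, 304, 307, 303, 308, 305, 303, 304, 303, 309, 305, 335, 337, 353, 351, 352, 352, 355, 349, 354, 352, 312, 199, 265, 299, 247, 239, 243, 245, 247, 248, 311]
164.5 rim 0.5931881207838052
165.5 rim 0.59396891634228
166.5 rim 0.5947511037026139
186 tin 0.5927070059030282
187 tin 0.593387358735119
188 tin 0.5940689480188714
```

{"op": "jog_arm", "data": {"plan": [{"jaw": 1,"travel": [0,0,0.4],"yaw": 0},{"jaw": 1,"travel": [0,0,0.7],"yaw": 0},{"jaw": 1,"travel": [0,0,0.7],"yaw": 0},{"jaw": 1,"travel": [0,0,0.7],"yaw": 0},{"jaw": 1,"travel": [0,0,0.7],"yaw": 0},{"jaw": 1,"travel": [0,0,0.6],"yaw": 0},{"jaw": 1,"travel": [0,0,0.4],"yaw": 0},{"jaw": 1,"travel": [0,0,0.3],"yaw": 0},{"jaw": 1,"travel": [0,0,0.2],"yaw": 0},{"jaw": 1,"travel": [0,0,0],"yaw": 0},{"jaw": 1,"travel": [0,0,0],"yaw": 0}]}}

```text
time: 21.45
ee_pos: [0.5691, 0.1733, 0.0437]
tcp_rot: [[-0.954, -0.299, 0.001], [-0.299, 0.954, 0.0], [-0.001, -0.0, -1.0]]
contact_force: [-0.4, -0.7, -1.7]
opening: 0.0322
grip_force: 20.0
```

{"op": "jog_arm", "data": {"plan": [{"jaw": 1,"travel": [0,0,0.12],"yaw": 0},{"jaw": 1,"travel": [0,0,0.1],"yaw": 0},{"jaw": 1,"travel": [0,0,0.06],"yaw": 0},{"jaw": 1,"travel": [0,0,0.04],"yaw": 0},{"jaw": 1,"travel": [0,0,0.03],"yaw": 0},{"jaw": 1,"travel": [0,0,0.02],"yaw": 0},{"jaw": 1,"travel": [0,0,0],"yaw": 0},{"jaw": 1,"travel": [0,0,0],"yaw": 0}]}}

```text
time: 22.25
ee_pos: [0.5686, 0.1732, 0.0347]
tcp_rot: [[-0.954, -0.299, -0.0], [-0.299, 0.954, -0.0], [0.0, -0.0, -1.0]]
contact_force: [-4.2, -0.7, 5.2]
opening: 0.0318
grip_force: 20.0
```

{"op": "jog_arm", "data": {"plan": [{"jaw": 0.2,"travel": [0,0,0],"yaw": 0},{"jaw": 0,"travel": [0,0,0],"yaw": 0},{"jaw": -0.1,"travel": [0,0,0],"yaw": 0},{"jaw": -0.1,"travel": [0,0,0],"yaw": 0},{"jaw": -0.1,"travel": [0,0,0],"yaw": 0}]}}

```text
time: 22.75
ee_pos: [0.5686, 0.1732, 0.0338]
tcp_rot: [[-0.954, -0.299, -0.0], [-0.299, 0.954, 0.0], [0.0, 0.0, -1.0]]
contact_force: [-0.3, 0.3, 0.6]
opening: 0.0521
grip_force: 0.0
```

{"op": "jog_arm", "data": {"plan": [{"jaw": -0.1,"travel": [0,0,-0.2],"yaw": 0},{"jaw": -0.1,"travel": [0,0,-0.5],"yaw": 0},{"jaw": -0.1,"travel": [0,0,-1],"yaw": 0},{"jaw": -0.1,"travel": [0,0,-1],"yaw": 0},{"jaw": -0.1,"travel": [0,0,-1],"yaw": 0},{"jaw": -0.1,"travel": [0,0,-1],"yaw": 0},{"jaw": -0.1,"travel": [0,0,-1],"yaw": 0},{"jaw": -0.1,"travel": [0,0,-1],"yaw": 0},{"jaw": -0.1,"travel": [0,0,-1],"yaw": 0},{"jaw": -0.1,"travel": [0,0,-0.8],"yaw": 0},{"jaw": -0.1,"travel": [-0.5,0,0],"yaw": 0},{"jaw": -0.1,"travel": [-0.9,0,0],"yaw": 0}]}}

```text
time: 23.95
ee_pos: [0.6028, 0.1839, 0.248]
tcp_rot: [[-0.954, -0.299, 0.003], [-0.299, 0.954, 0.001], [-0.003, -0.0, -1.0]]
contact_force: [-0.1, -0.2, -1.2]
opening: 0.0522
grip_force: 0.0
```

{"op": "jog_arm", "data": {"plan": [{"jaw": -0.1,"travel": [-0.9,0,0],"yaw": 0},{"jaw": -0.1,"travel": [-0.9,0,0],"yaw": 0},{"jaw": -0.1,"travel": [-0.9,0,0],"yaw": 0},{"jaw": -0.1,"travel": [0,0,0],"yaw": 0},{"jaw": -0.1,"travel": [0,0,0],"yaw": 0}]}}

```text
time: 24.45
ee_pos: [0.6663, 0.2038, 0.2449]
tcp_rot: [[-0.954, -0.299, -0.002], [-0.299, 0.954, -0.001], [0.002, 0.0, -1.0]]
contact_force: [-0.1, -0.8, -0.5]
opening: 0.0522
grip_force: 0.0
```

```bash
python3 - <<'E'
from h import *
where((.6675,.2037,.105),107.3)
c=snap('wrist','w7'); s=snap('side','s7'); t=snap('top','t7')
X=np.array([.955,.296,0]);Y=np.array([-.296,.955,0])
for n,k in (('w7',c),('top',t),('side',s)): print(n,'tin top px',proj(k,(.5686,.1732,.074)),'knob',proj(k,(.6668,.2035,.1245)), 'tip', proj(k,(.637+.035)*X-.003*Y+[0,0,.1686]))
a=c['frame'][130:290,190:360]; b=s['frame'][130:220,210:310]; d=t['frame'][110:210,170:260]
im=np.zeros((600,800,3),np.uint8); im[:320,:340]=cv2.resize(a,None,fx=2,fy=2); im[:360,380:780]=cv2.resize(b,None,fx=4,fy=4,interpolation=cv2.INTER_CUBIC); im[330:600,:243]=cv2.resize(d,None,fx=2.7,fy=2.7,interpolation=cv2.INTER_CUBIC)
cv2.imwrite('pics/v7.png',im[:,:,::-1])
E
```

```text
t 24.45 pos [0.6663 0.2038 0.2449] yang 107.37476295194463 q6 -1.6542341313891875 open 0.05224275899990087 F [-0.0506 -0.7943 -0.4825]
units to target [-0.0579 -0.0182  5.596 ] yaw units 0.013048596699441762
w7 tin top px [274.7309  93.5192] knob [274.3389 201.8078] tip [274.1551 186.102 ]
top tin top px [216.9707 176.7256] knob [201.6434 131.0811] tip [201.6875 134.2919]
side tin top px [253.4915 179.9382] knob [268.4647 148.3214] tip [264.387  141.8283]
```

View pics/v7.png

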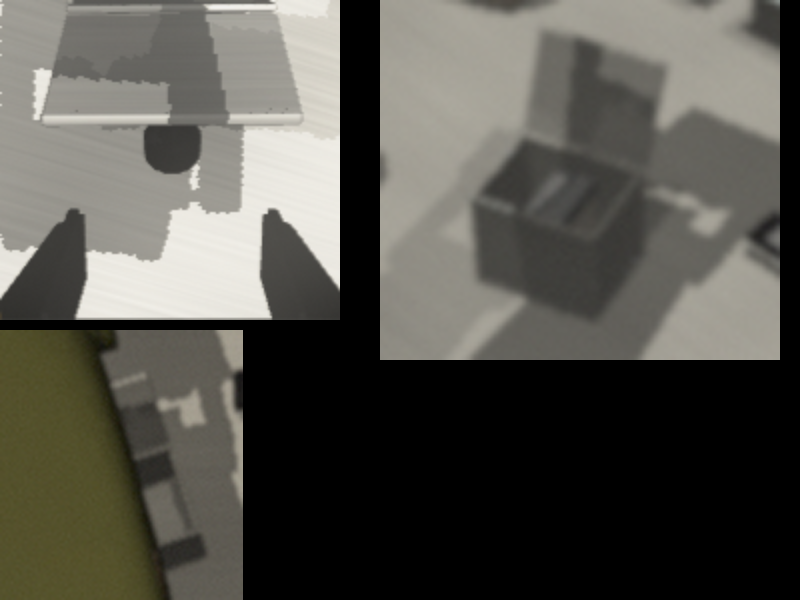

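Tin stands in the caddy, with long sides front to back (side crop). In the wrist crop (×2) the lid edge is at y≈118, as predicted for about 1.99 rad, and the knob at x 144–200 is between the fingers. Next I descend around the knob.

{"op": "jog_arm", "data": {"plan": [{"jaw": -0.1,"travel": [-0.05,0,0.4],"yaw": 0},{"jaw": -0.1,"travel": [0,0,0.7],"yaw": 0},{"jaw": -0.1,"travel": [0,0,0.7],"yaw": 0},{"jaw": -0.1,"travel": [0,0,0.7],"yaw": 0},{"jaw": -0.1,"travel": [0,0,0.7],"yaw": 0},{"jaw": -0.1,"travel": [0,0,0],"yaw": 0},{"jaw": -0.1,"travel": [0,0,0],"yaw": 0}]}}

```text
time: 25.3
ee_pos: [0.6673, 0.2041, 0.1654]
tcp_rot: [[-0.954, -0.299, -0.002], [-0.299, 0.954, -0.0], [0.002, 0.0, -1.0]]
contact_force: [1.0, -0.1, 1.1]
opening: 0.0524
grip_force: 0.0
```

```bash
python3 - <<'E'
from h import *
where((.6675,.2037,.1055),107.3)
c=load('w7'); X=np.array([.955,.296,0]);Y=np.array([-.296,.955,0])
for a in (1.9,1.99,2.08):
    s,k=np.sin(a),np.cos(a); p=lambda r,n: np.array([-r*k+n*s, r*s+n*k])
    out=[]
    for r,n in ((86,0),(86,6),(70,49),(70,33)):
        q=p(r/1e3,n/1e3); out.append(round(float(proj(c,(.637+q[0])*X-.003*Y+[0,0,.09+q[1]])[1]),1))
    print(a,out,p(56,41))
g=c['frame'].astype(int).sum(2); print(list(map(int,g[183:222,276])),list(map(int,g[183:200,240])))
E
```

```text
t 25.3 pos [0.6673 0.2041 0.1654] yang 107.37138468409916 q6 -1.654082028972761 open 0.05238315721689508 F [ 0.9687 -0.1404  1.1349]
units to target [-0.0061 -0.0168  2.3949] yaw units 0.012458977730263473
1.9 [178.0, 184.5, 215.3, 201.1] [56.9025 39.7379]
1.99 [186.1, 192.0, 217.5, 204.7] [60.2438 34.4628]
2.08 [193.3, 198.6, 218.9, 207.5] [63.0974 28.9087]
[295, 296, 300, 302, 340, 367, 347, 337, 327, 243, 167, 170, 171, 173, 173, 172, 173, 174, 175, 173, 175, 179, 180, 178, 177, 175, 175, 178, 181, 178, 183, 184, 181, 227, 450, 447, 451, 454, 455] [430, 433, 438, 435, 545, 654, 617, 574, 532, 417, 430, 421, 435, 441, 443, 442, 434]
```

{"op": "jog_arm", "data": {"plan": [{"jaw": -0.1,"travel": [0,0,0.4],"yaw": 0},{"jaw": -0.1,"travel": [0,0,0.6],"yaw": 0},{"jaw": -0.1,"travel": [0,0,0.6],"yaw": 0},{"jaw": -0.1,"travel": [0,0,0.5],"yaw": 0},{"jaw": -0.1,"travel": [0,0,0.3],"yaw": 0},{"jaw": -0.1,"travel": [0,0,0],"yaw": 0},{"jaw": -0.1,"travel": [0,0,0],"yaw": 0}]}}

```text
time: 26.0
ee_pos: [0.6678, 0.2042, 0.1063]
tcp_rot: [[-0.954, -0.299, -0.0], [-0.299, 0.954, 0.0], [0.0, 0.0, -1.0]]
contact_force: [-0.1, 0.5, 0.6]
opening: 0.0523
grip_force: 0.0
```

{"op": "jog_arm", "data": {"plan": [{"jaw": 0.2,"travel": [0,0,0],"yaw": 0},{"jaw": 0.4,"travel": [0,0,0],"yaw": 0},{"jaw": 1,"travel": [0,0,0],"yaw": 0},{"jaw": 1,"travel": [0,0,0],"yaw": 0},{"jaw": 1,"travel": [0,0,0],"yaw": 0},{"jaw": 1,"travel": [0,0,0],"yaw": 0}], "grip_force": 15}}

```text
time: 26.6
ee_pos: [0.6681, 0.2038, 0.107]
tcp_rot: [[-0.954, -0.299, 0.001], [-0.299, 0.954, -0.001], [-0.001, -0.001, -1.0]]
contact_force: [0.3, -2.1, 1.2]
opening: 0.0273
grip_force: 15.0
```

```bash
python3 - <<'E'
import numpy as np
r=69.4; st=np.r_[1,2,np.full(28,3.2),[2.8]*4,2.4,2,1.6,1.2,1,.8,.5]; st=st*114/st.sum()
th=np.radians(29.8+np.r_[0,np.cumsum(st)]); X=r*np.cos(th);Z=r*np.sin(th)
u=-np.c_[np.diff(X),np.diff(Z)]/25; acc=np.zeros(2); out=[]
for row in u: q=np.round(row+acc,2); acc=row+acc-q; out.append((float(q[0]),float(q[1])))
for i in range(0,len(out),11): print(i,out[i:i+11],'end',X[min(i+11,len(out))],Z[min(i+11,len(out))])
E
```

```text
0 [(0.02, -0.04), (0.06, -0.08), (0.08, -0.13), (0.1, -0.13), (0.1, -0.12), (0.11, -0.11), (0.11, -0.1), (0.13, -0.1), (0.12, -0.09), (0.13, -0.09), (0.14, -0.08)] end 32.79879172679501 61.160438694161805
11 [(0.14, -0.07), (0.14, -0.06), (0.15, -0.05), (0.15, -0.05), (0.15, -0.03), (0.15, -0.03), (0.15, -0.02), (0.16, -0.01), (0.16, -0.01), (0.15, 0.01), (0.16, 0.02)] end -8.714884294880825 68.85064118602557
22 [(0.15, 0.02), (0.15, 0.03), (0.15, 0.04), (0.15, 0.05), (0.15, 0.06), (0.14, 0.07), (0.14, 0.07), (0.13, 0.08), (0.11, 0.08), (0.11, 0.08), (0.11, 0.09)] end -45.91685172130424 52.03847353644955
33 [(0.1, 0.09), (0.08, 0.08), (0.06, 0.08), (0.05, 0.06), (0.04, 0.04), (0.03, 0.04), (0.02, 0.03), (0.02, 0.02)] end -56.003045662779826 40.988033332822866
```

{"op": "jog_arm", "data": {"plan": [{"jaw": 1,"travel": [0.02,0,-0.04],"yaw": 0},{"jaw": 1,"travel": [0.06,0,-0.08],"yaw": 0},{"jaw": 1,"travel": [0.08,0,-0.13],"yaw": 0},{"jaw": 1,"travel": [0.1,0,-0.13],"yaw": 0},{"jaw": 1,"travel": [0.1,0,-0.12],"yaw": 0},{"jaw": 1,"travel": [0.11,0,-0.11],"yaw": 0},{"jaw": 1,"travel": [0.11,0,-0.1],"yaw": 0},{"jaw": 1,"travel": [0.13,0,-0.1],"yaw": 0},{"jaw": 1,"travel": [0.12,0,-0.09],"yaw": 0},{"jaw": 1,"travel": [0.13,0,-0.09],"yaw": 0},{"jaw": 1,"travel": [0.14,0,-0.08],"yaw": 0}]}}

```text
time: 27.7
ee_pos: [0.6427, 0.1957, 0.1337]
tcp_rot: [[-0.954, -0.298, 0.004], [-0.298, 0.954, -0.0], [-0.003, -0.001, -1.0]]
contact_force: [5.0, -1.8, 0.3]
opening: 0.0274
grip_force: 15.0
```

{"op": "jog_arm", "data": {"plan": [{"jaw": 1,"travel": [0.14,0,-0.07],"yaw": 0},{"jaw": 1,"travel": [0.14,0,-0.06],"yaw": 0},{"jaw": 1,"travel": [0.15,0,-0.05],"yaw": 0},{"jaw": 1,"travel": [0.15,0,-0.05],"yaw": 0},{"jaw": 1,"travel": [0.15,0,-0.03],"yaw": 0},{"jaw": 1,"travel": [0.15,0,-0.03],"yaw": 0},{"jaw": 1,"travel": [0.15,0,-0.02],"yaw": 0},{"jaw": 1,"travel": [0.16,0,-0.01],"yaw": 0},{"jaw": 1,"travel": [0.16,0,-0.01],"yaw": 0},{"jaw": 1,"travel": [0.15,0,0.01],"yaw": 0},{"jaw": 1,"travel": [0.16,0,0.02],"yaw": 0}]}}

```text
time: 28.8
ee_pos: [0.6039, 0.1833, 0.1431]
tcp_rot: [[-0.954, -0.298, 0.006], [-0.298, 0.954, -0.0], [-0.006, -0.002, -1.0]]
contact_force: [3.0, -3.3, 5.8]
opening: 0.0271
grip_force: 15.0
```

```bash
python3 - <<'E'
from h import *
where((.637*.955+.0009-.0087*.955,.637*.296-.0029-.0087*.296,.09+.06885-.0188),107.3)
E
```

```text
t 28.8 pos [0.6039 0.1833 0.1431] yang 107.36375212885652 q6 -1.6632484579564113 open 0.027082713974991037 F [ 3.0287 -3.3385  5.7707]
units to target [0.1156 0.0288 0.1193] yaw units 0.011126845537019796
```

{"op": "jog_arm", "data": {"plan": [{"jaw": 1,"travel": [0.15,0,0.03],"yaw": 0},{"jaw": 1,"travel": [0.15,0,0.04],"yaw": 0},{"jaw": 1,"travel": [0.15,0,0.05],"yaw": 0},{"jaw": 1,"travel": [0.15,0,0.06],"yaw": 0},{"jaw": 1,"travel": [0.15,0,0.07],"yaw": 0},{"jaw": 1,"travel": [0.14,0,0.08],"yaw": 0},{"jaw": 1,"travel": [0.14,0,0.08],"yaw": 0},{"jaw": 1,"travel": [0.13,0,0.08],"yaw": 0},{"jaw": 1,"travel": [0.11,0,0.08],"yaw": 0},{"jaw": 1,"travel": [0.11,0,0.08],"yaw": 0},{"jaw": 1,"travel": [0.11,0,0.09],"yaw": 0}]}}

```text
time: 29.9
ee_pos: [0.5664, 0.1713, 0.125]
tcp_rot: [[-0.954, -0.299, 0.001], [-0.299, 0.954, -0.002], [0.0, -0.003, -1.0]]
contact_force: [-3.7, -7.0, 10.2]
opening: 0.0274
grip_force: 15.0
```

```bash
python3 - <<'E'
from h import *
where(((.637-.0459)*.955+.0009,(.637-.0459)*.296-.0029,.09+.052-.0188),107.3)
s=snap('side','s8')
for a in (0,.2,.4,.6):
    c,n=np.cos(a),np.sin(a); X=np.array([.955,.296,0]);Y=np.array([-.296,.955,0])
    print(a,[proj(s,(.637-.086*c)*X+(-.003+y)*Y+[0,0,.09+.086*n]).round(1) for y in (-.054,.054)])
b=s['frame'][130:220,210:310]; g=b.astype(int).sum(2)
print('s8 rows at col 248..', {c:list(map(int,g[30:75,c-210])) for c in (248,)})
E
```

```text
t 29.9 pos [0.5664 0.1713 0.125 ] yang 107.38327179312027 q6 -1.6690763242140167 open 0.02743788096688668 F [-3.7154 -7.0432 10.2029]
units to target [0.0288 0.0433 0.0702] yaw units 0.01453366963988363
0 [array([262.2, 190.2]), array([231. , 179.4])]
0.2 [array([262.3, 185.7]), array([230.9, 174.9])]
0.4 [array([263. , 180.6]), array([231.4, 169.9])]
0.6 [array([264.2, 175.2]), array([232.4, 164.5])]
s8 rows at col 248.. {248: [60, 49, 41, 52, 47, 82, 116, 158, 190, 209, 215, 215, 213, 239, 279, 292, 254, 214, 197, 185, 179, 184, 184, 192, 196, 193, 187, 182, 180, 186, 183, 187, 193, 184, 186, 188, 188, 188, 188, 188, 190, 188, 190, 194, 206]}
```

{"op": "jog_arm", "data": {"plan": [{"jaw": 1,"travel": [0.1,0,0.09],"yaw": 0},{"jaw": 1,"travel": [0.08,0,0.08],"yaw": 0},{"jaw": 1,"travel": [0.06,0,0.08],"yaw": 0},{"jaw": 1,"travel": [0.05,0,0.06],"yaw": 0},{"jaw": 1,"travel": [0.04,0,0.05],"yaw": 0},{"jaw": 1,"travel": [0.03,0,0.05],"yaw": 0},{"jaw": 1,"travel": [0.02,0,0.04],"yaw": 0},{"jaw": 1,"travel": [0.02,0,0.03],"yaw": 0},{"jaw": 1,"travel": [0,0,0],"yaw": 0}]}}

```text
time: 30.85
ee_pos: [0.5564, 0.168, 0.1121]
tcp_rot: [[-0.954, -0.299, -0.001], [-0.299, 0.954, -0.003], [0.002, -0.003, -1.0]]
contact_force: [-5.2, -7.0, 10.8]
opening: 0.0276
grip_force: 15.0
```

```bash
cat > lid.py <<'E'
from h import *
import sys
n=sys.argv[1]; where(((.637-.056)*.955+.0009,(.637-.056)*.296-.0029,.131-.0188),107.3)
s=snap('side',n); X=np.array([.955,.296,0]);Y=np.array([-.296,.955,0])
for y in (-.04,-.03,.03):
    for nn in (0,.006):
        pts=[(a,proj(s,(.637-.086*np.cos(a)+nn*np.sin(a))*X+(-.003+y)*Y+[0,0,.09+.086*np.sin(a)+nn*np.cos(a)])) for a in (0,.1,.2,.3)]
        print(y,nn,[(a,p.round(1).tolist()) for a,p in pts])
    u=int(round(pts[0][1][0])); g=s['frame'].astype(int).sum(2); print('col',u,'from 165',list(map(int,g[165:205,u])))
E
python3 lid.py s9
```

```text
t 30.85 pos [0.5564 0.168  0.1121] yang 107.38204417879182 q6 -1.6707424919197715 open 0.02761731856779598 F [-5.2347 -7.0152 10.8284]
units to target [ 0.0106  0.0485 -0.0023] yaw units 0.014319410520121355
-0.04 0 [(0, [258.1, 188.8]), (0.1, [258.1, 186.7]), (0.2, [258.2, 184.3]), (0.3, [258.4, 181.8])]
-0.04 0.006 [(0, [258.0, 187.4]), (0.1, [258.1, 185.1]), (0.2, [258.3, 182.6]), (0.3, [258.7, 180.1])]
col 258 from 165 [132, 131, 123, 129, 131, 138, 140, 151, 172, 199, 215, 220, 226, 224, 227, 227, 227, 239, 275, 319, 346, 306, 240, 195, 189, 184, 187, 188, 185, 185, 188, 187, 188, 186, 188, 187, 188, 186, 183, 186]
-0.03 0 [(0, [255.2, 187.8]), (0.1, [255.1, 185.6]), (0.2, [255.2, 183.3]), (0.3, [255.5, 180.8])]
-0.03 0.006 [(0, [255.1, 186.4]), (0.1, [255.2, 184.1]), (0.2, [255.4, 181.6]), (0.3, [255.7, 179.0])]
col 255 from 165 [54, 47, 43, 38, 62, 32, 42, 50, 51, 75, 107, 155, 191, 214, 224, 261, 313, 365, 371, 333, 274, 216, 194, 189, 191, 183, 187, 180, 186, 188, 183, 188, 188, 192, 187, 190, 189, 187, 190, 189]
0.03 0 [(0, [237.8, 181.8]), (0.1, [237.7, 179.6]), (0.2, [237.8, 177.3]), (0.3, [238.0, 174.8])]
0.03 0.006 [(0, [237.7, 180.3]), (0.1, [237.7, 178.1]), (0.2, [237.9, 175.6]), (0.3, [238.1, 173.1])]
col 238 from 165 [488, 482, 471, 441, 398, 346, 309, 270, 245, 248, 303, 360, 395, 395, 350, 286, 238, 212, 206, 207, 210, 210, 214, 215, 213, 211, 215, 211, 215, 213, 212, 211, 210, 216, 228, 257, 323, 378, 413, 420]
```

{"op": "jog_arm", "data": {"plan": [{"jaw": 1,"travel": [0,0,0],"yaw": 0},{"jaw": 1,"travel": [0,0,0.04],"yaw": 0},{"jaw": 1,"travel": [0,0,0.04],"yaw": 0},{"jaw": 1,"travel": [0,0,0.04],"yaw": 0},{"jaw": 1,"travel": [0,0,0.04],"yaw": 0},{"jaw": 1,"travel": [0,0,0.04],"yaw": 0},{"jaw": 1,"travel": [0,0,0.04],"yaw": 0},{"jaw": 1,"travel": [0,0,0],"yaw": 0}], "grip_force": 25}}

```text
time: 31.7
ee_pos: [0.5572, 0.1683, 0.1114]
tcp_rot: [[-0.954, -0.299, -0.0], [-0.299, 0.954, -0.003], [0.001, -0.003, -1.0]]
contact_force: [-14.7, -10.4, 31.4]
opening: 0.027
grip_force: 25.0
```

```bash
python3 lid.py s10 | grep -E "pos|col"
```

```text
t 31.7 pos [0.5572 0.1683 0.1114] yang 107.40044831372086 q6 -1.6707379848585198 open 0.027032685663357432 F [-14.6621 -10.4364  31.4093]
col 258 from 165 [125, 117, 119, 114, 114, 122, 132, 143, 166, 198, 211, 223, 228, 229, 228, 233, 245, 261, 297, 338, 333, 277, 221, 196, 190, 190, 183, 183, 184, 186, 185, 185, 188, 190, 191, 187, 189, 189, 186, 186]
col 255 from 165 [54, 43, 45, 48, 40, 44, 47, 44, 53, 67, 114, 153, 190, 212, 230, 263, 322, 376, 381, 335, 272, 218, 196, 189, 188, 188, 181, 188, 188, 187, 185, 185, 192, 188, 187, 190, 185, 184, 189, 186]
col 238 from 165 [488, 480, 467, 443, 396, 346, 299, 262, 240, 260, 322, 384, 402, 393, 350, 290, 240, 210, 205, 213, 210, 211, 212, 211, 212, 213, 213, 217, 211, 218, 217, 213, 214, 216, 230, 266, 318, 378, 411, 420]
```

```bash
python3 - <<'E'
from h import *
for n in ('side0','s7','s8','s9','s10'):
    g=load(n)['frame'].astype(int).sum(2)
    for u in (258,255,238): print(n,u,list(map(int,g[168:198,u])))
# top camera: lid outline if visible, projected closed corners
t=snap('top','t10'); X=np.array([.955,.296,0]);Y=np.array([-.296,.955,0])
w=snap('wrist','w10')
for a in (0,.15):
  print(a,[proj(w,(.637-.086*np.cos(a)+.006*np.sin(a))*X+(-.003+y)*Y+[0,0,.09+.086*np.sin(a)+.006*np.cos(a)]).round(1).tolist() for y in (-.054,-.04,.04,.054)])
g=w['frame'].astype(int).sum(2)
for u in (200,220,240,310,330): print('w',u,list(map(int,g[60:230:3,u])))
E
```

```text
side0 258 [257, 202, 186, 182, 189, 188, 188, 191, 193, 191, 194, 191, 190, 190, 187, 183, 190, 202, 240, 273, 271, 227, 193, 192, 187, 188, 189, 192, 185, 194]
side0 255 [206, 193, 186, 189, 192, 187, 192, 192, 189, 189, 191, 190, 193, 188, 189, 189, 203, 244, 284, 272, 228, 198, 186, 191, 188, 193, 191, 191, 190, 192]
side0 238 [427, 423, 416, 397, 364, 306, 240, 188, 161, 157, 173, 224, 280, 285, 235, 196, 187, 191, 189, 189, 190, 188, 192, 192, 185, 192, 192, 190, 191, 191]
s7 258 [212, 185, 179, 183, 180, 191, 202, 210, 219, 228, 226, 222, 209, 191, 170, 157, 170, 186, 203, 220, 217, 194, 184, 179, 184, 182, 181, 177, 183, 191]
s7 255 [202, 195, 194, 199, 215, 254, 285, 286, 256, 227, 218, 223, 229, 227, 226, 217, 213, 210, 214, 213, 194, 184, 177, 184, 179, 185, 185, 186, 184, 187]
s7 238 [409, 415, 412, 401, 370, 310, 243, 194, 175, 173, 185, 231, 283, 297, 252, 211, 204, 211, 208, 210, 209, 211, 214, 213, 210, 212, 209, 207, 209, 209]
s8 258 [116, 147, 184, 202, 215, 216, 225, 248, 289, 331, 352, 322, 267, 218, 175, 157, 163, 178, 202, 219, 220, 203, 189, 185, 183, 184, 187, 
[... 2164 characters left out ...]
, 426, 344, 351, 285, 258, 259, 260, 255, 256, 258, 255, 307, 323, 345, 603, 627, 612, 611, 609, 575, 354, 349, 348]
w 310 [613, 621, 635, 627, 610, 625, 642, 642, 619, 630, 638, 683, 698, 708, 694, 708, 686, 700, 700, 707, 700, 705, 697, 705, 699, 702, 703, 694, 697, 632, 643, 646, 622, 623, 627, 627, 633, 395, 307, 307, 308, 273, 271, 272, 267, 300, 342, 359, 351, 365, 357, 355, 354, 363, 368, 355, 360]
w 330 [631, 616, 623, 620, 640, 637, 615, 630, 652, 653, 632, 659, 710, 690, 694, 714, 702, 709, 692, 707, 706, 710, 706, 712, 694, 709, 699, 702, 705, 703, 637, 643, 650, 647, 631, 640, 628, 405, 321, 322, 318, 315, 311, 316, 313, 356, 590, 640, 630, 652, 643, 639, 642, 646, 377, 364, 366]
```

{"op": "jog_arm", "data": {"plan": [{"jaw": 1,"travel": [0,0,-0.1],"yaw": 0},{"jaw": 1,"travel": [0,0,-0.06],"yaw": 0},{"jaw": 1,"travel": [0,0,0],"yaw": 0}]}}

```text
time: 32.15
ee_pos: [0.5571, 0.1683, 0.1116]
tcp_rot: [[-0.954, -0.299, 0.001], [-0.299, 0.954, -0.003], [0.0, -0.003, -1.0]]
contact_force: [-5.3, -6.5, 14.5]
opening: 0.027
grip_force: 25.0
```

```bash
python3 - <<'E'
from h import *
w=snap('wrist','w11'); X=np.array([.955,.296,0]);Y=np.array([-.296,.955,0])
for a in (0,.05,.1,.15):
  print(a,[[proj(w,(.6365-.086*np.cos(a)+n*np.sin(a))*X+(-.003+y)*Y+[0,0,.09+.086*np.sin(a)+n*np.cos(a)])[1].round(1) for y in (-.04,.04)] for n in (0,.006)])
g=w['frame'].astype(int).sum(2)
for u in (215,330,338): print('w',u,list(map(int,g[186:206,u])))
print('rim front outer predicted', proj(w,(.6365-.086)*X-.003*Y+[0,0,.09]))
E
```

```text
0 [[np.float64(194.0), np.float64(194.4)], [np.float64(196.4), np.float64(196.7)]]
0.05 [[np.float64(195.9), np.float64(196.2)], [np.float64(198.8), np.float64(199.1)]]
0.1 [[np.float64(198.1), np.float64(198.5)], [np.float64(201.6), np.float64(202.0)]]
0.15 [[np.float64(200.8), np.float64(201.1)], [np.float64(204.9), np.float64(205.3)]]
w 215 [263, 265, 263, 264, 260, 264, 265, 267, 266, 330, 265, 296, 329, 339, 348, 428, 611, 615, 611, 609]
w 330 [311, 312, 313, 317, 313, 311, 316, 308, 432, 346, 414, 543, 588, 620, 641, 639, 644, 637, 630, 634]
w 338 [317, 317, 318, 323, 317, 315, 317, 279, 472, 373, 321, 555, 595, 625, 639, 644, 647, 637, 633, 639]
rim front outer predicted [276.37343053 194.20203734]
```

Pixel rows match the closed lid to within about 0.5 px (edge face 194–196.5; predicted 194.4–196.7). Next I release the knob and retreat.

{"op": "jog_arm", "data": {"plan": [{"jaw": 1,"travel": [0,0,-0.1],"yaw": 0},{"jaw": 0.3,"travel": [0,0,0],"yaw": 0},{"jaw": 0.1,"travel": [0,0,0],"yaw": 0},{"jaw": -0.1,"travel": [0,0,0],"yaw": 0},{"jaw": -0.1,"travel": [0,0,0],"yaw": 0},{"jaw": -0.1,"travel": [0,0,0],"yaw": 0}]}}

```text
time: 32.8
ee_pos: [0.5564, 0.1697, 0.1103]
tcp_rot: [[-0.954, -0.299, -0.001], [-0.299, 0.954, 0.0], [0.001, 0.0, -1.0]]
contact_force: [0.3, 0.5, 1.7]
opening: 0.0514
grip_force: 0.0
```

{"op": "jog_arm", "data": {"plan": [{"jaw": -0.1,"travel": [0,0,-0.2],"yaw": 0},{"jaw": -0.1,"travel": [0,0,-0.4],"yaw": 0},{"jaw": -0.1,"travel": [0,0,-0.8],"yaw": 0},{"jaw": -0.1,"travel": [0,0,-1],"yaw": 0},{"jaw": -0.1,"travel": [0,0,-1],"yaw": 0},{"jaw": -0.1,"travel": [0,0,-1],"yaw": 0},{"jaw": -0.1,"travel": [0,0,-1],"yaw": 0},{"jaw": -0.1,"travel": [0,0,-0.6],"yaw": 0},{"jaw": -0.1,"travel": [0,0,0],"yaw": 0},{"jaw": -0.1,"travel": [0,0,0],"yaw": 0},{"jaw": -0.1,"travel": [0,0,0],"yaw": 0}]}}

```text
time: 33.9
ee_pos: [0.5559, 0.1693, 0.2587]
tcp_rot: [[-0.954, -0.299, -0.003], [-0.299, 0.954, -0.001], [0.003, 0.0, -1.0]]
contact_force: [0.5, -0.4, -1.9]
opening: 0.0523
grip_force: 0.0
```

```bash
python3 - <<'E'
from h import *
where((.5563,.169,.3)); w=snap('wrist','w12'); X=np.array([.955,.296,0]);Y=np.array([-.296,.955,0])
for a in (0,.05,.1):
  print(a,[[proj(w,(.6365-.086*np.cos(a)+n*np.sin(a))*X+(-.003+y)*Y+[0,0,.09+.086*np.sin(a)+n*np.cos(a)]).round(1).tolist() for y in (-.03,.03)] for n in (0,.006)])
g=w['frame'].astype(int).sum(2)
for u in (245,260,300): print('w',u,list(map(int,g[155:200,u])))
a=load('side0')['frame'].astype(int); b=snap('side','s12')['frame'].astype(int)
a=cv2.GaussianBlur(a.astype(np.float32),(5,5),0);b=cv2.GaussianBlur(b.astype(np.float32),(5,5),0)
for n,(x,y) in dict(rackjars=(345,262),yellow1=(293,273),yellow2=(365,338),shaker=(387,225),thermo=(322,197),pan=(413,304),bowl=(195,166)).items():
    print(n, np.abs(a-b)[y-18:y+18,x-18:x+18].max(2).mean().round(1))
E
```

```text
t 33.9 pos [0.5559 0.1693 0.2587] yang 107.37080902469194 q6 -1.670792667255562 open 0.052347932300148864 F [ 0.5012 -0.4194 -1.9438]
units to target [-0.0069 -0.0141 -1.6511] yaw units None
0 [[[247.4, 162.9], [302.2, 163.0]], [[246.9, 163.7], [302.6, 163.8]]]
0.05 [[[247.1, 163.5], [302.5, 163.6]], [[246.6, 164.6], [303.0, 164.7]]]
0.1 [[[246.7, 164.4], [302.8, 164.5]], [[246.2, 165.8], [303.3, 165.9]]]
w 245 [264, 267, 267, 266, 264, 264, 261, 264, 271, 305, 333, 346, 349, 344, 606, 623, 604, 613, 609, 606, 607, 610, 621, 619, 630, 626, 617, 620, 608, 594, 598, 608, 606, 611, 598, 617, 612, 616, 622, 619, 610, 445, 355, 351, 348]
w 260 [262, 262, 264, 262, 261, 262, 264, 261, 275, 308, 338, 343, 349, 344, 347, 439, 608, 617, 613, 610, 610, 616, 629, 623, 637, 629, 622, 630, 611, 603, 606, 613, 614, 567, 349, 349, 348, 350, 355, 353, 350, 357, 344, 339, 339]
w 300 [310, 310, 307, 312, 308, 307, 304, 303, 330, 547, 629, 637, 643, 630, 643, 647, 644, 640, 640, 638, 642, 634, 648, 656, 658, 648, 649, 646, 634, 623, 646, 645, 638, 634, 632, 642, 642, 642, 641, 629, 632, 377, 368, 368, 364]
rackjars 17.8
yellow1 13.4
yellow2 13.2
shaker 12.2
thermo 11.2
pan 12.0
bowl 12.2
```

```bash
python3 -c "
from cell import ctrl
print(ctrl.close_job())"
```

```text
the job is handed in; nothing more can be done
None
```

The job is handed in at about 34 s: the tin stands in the caddy with its long sides front to back, the lid measures fully closed in the wrist camera, and nothing else appears to have moved. No verdict was returned.

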